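Tip the spoilt seals into the locked return box

TASK

The hand scoop with six spoilt lead seals in it has been left with its handle pushed up against a jar. Bring it out and stand it on open bench with all the seals still in it, let go, and take it again by its black handle; then push its nose through the spring flap of the grey seal-return box and tip all six seals in. Draw the scoop out so that the flap springs shut and stand it upright on the bench; do not shift the jar, the bottle, the pliers or the counter.

Things in the scene. Friction and masses are not known exactly. Their poses are not given: they have to be found in the camera images.
- scoop: steel hand scoop, black handle, 0.10 to 0.17 kg. Origin: centre of the underside of its flat floor; x to the nose, y left, z up. Floor x -26 to 26 mm, 3 mm thick; parallel upright sides 50 mm apart outside, walls 2.5 mm, back wall at x = -26 mm, all 38 mm high; in front a ramp rises from x = 26 mm, z = 0 to the nose lip, between the sides
- scoop_nose (a point): middle of the scoop's nose lip, in the scoop's frame at (52, 0, 34) mm; the ramp behind it leans 40 degrees off upright. The lip is as wide as the scoop (50 mm)
- scoop_grip (a point): middle of the black handle grip, in the scoop's frame at (-62, 0, 62) mm. The handle lies in the plane y = 0, rises backwards at 40 degrees above level along (-0.766, 0, 0.643), 11 mm thick in y and 17 mm deep; the grip reaches 23 mm either way along it
- return_box: grey sheet-steel lock box fixed to the bench, 136 mm deep (x), 124 mm wide (y), lock on its front. Origin: centre of its underside; x from front to rear, z up. Front wall (x = -68 mm) 90 mm high; the top slopes up from it at 20 degrees to x = 28 mm, z = 125 mm, flat behind. Opening in the slope 90 mm wide (y -45 to 45), filled by the flap; walls 3 mm, inner floor z = 7 mm
- box_mouth (a point): centre of the opening in the slope, in the box's frame at (-20, 0, 107) mm
- box_flap (a joint): spring flap filling the opening, bare metal, 84 mm wide and long, hinged along its lower front edge (box frame x = -58, z = 93 mm); 0 rad = shut, level with the slope; grows to 1.25 rad as it is pushed down into the box, which takes 1 to 3 N. It springs shut by itself when let go
- parts_cabinet: blue drawer cabinet standing on the bench, about 280 mm (world x) by 215 mm (world y) and 170 mm high, one drawer 60 mm open on its left (+y) side; origin in the middle of its underside. With the tape roll and tray on it it reaches 230 mm; everything else on the bench is lower
- open_bench (a point): a point on the bench top left of the cabinet, in the middle of an open patch with nothing within 85 mm of it: a convenient place to stand the scoop
- back_jar: burlap-capped stone jar, 105 mm body, 183 mm high, behind the scoop's handle; origin at the centre of its underside. Stays where it is
- spirit_bottle: white bottle with a green nozzle, 62 mm diameter, 175 mm high, beside the scoop; origin at the centre of its underside. Stays where it is
- pliers: red-handled crimping pliers lying on the bench, 56 x 160 x 14 mm, origin at the centre of the underside, long along y. Stay where they are
- counter: white round tally counter, 51 x 44 x 22 mm, lying on the bench. Stays where it is
- seal_0: spoilt lead seal, a 14 mm ball, 16 g, one of six alike lying in the scoop; origin 7 mm from its centre (turns with it)
- seal_1: spoilt lead seal like seal_0
- seal_2: spoilt lead seal like seal_0
- seal_3: spoilt lead seal like seal_0
- seal_4: spoilt lead seal like seal_0
- seal_5: spoilt lead seal like seal_0

How it is judged (in metres and radians):
On the way, in this order (a step that is already met when the one before it is completed fails the run):
1. the scoop has been brought out (its handle at least 8 cm from where it was) and stands upright on the bench, let go, with all six seals in it (distance of scoop_grip from where it was at the start of the episode above 0.08 m and height (world z) of scoop below 0.006 m and angle between scoop's own z axis and vertical below 0.1 rad and contact force between the fingers and scoop below 0.1 N and linear speed of scoop below 0.02 m/s and distance between each of seal_0, seal_1, seal_2, seal_3, seal_4, seal_5 and scoop below 0.065 m), for 0.2 s.
2. the scoop, held by its handle, is tipped with its nose through the open flap (value of joint box_flap above 0.4 rad and angle between scoop's own z axis and vertical above 0.7 rad and contact force between the fingers and scoop above 0.5 N and distance between the grasp point and scoop_grip below 0.045 m and x of scoop_nose in the frame of return_box between -0.068 and 0.068 m and y of scoop_nose in the frame of return_box between -0.062 and 0.062 m and z of scoop_nose in the frame of return_box below 0.105 m), for 0.1 s.
At the end, for the whole second after the job is handed in: all six seals lie inside the return box (within its walls, less than 60 mm above its underside), the flap is shut (under 0.08 rad), and the scoop stands upright at rest on the bench (tilt under 0.1 rad, underside within 6 mm of the bench top) (value of joint box_flap below 0.08 rad and height (world z) of scoop below 0.006 m and angle between scoop's own z axis and vertical below 0.1 rad and linear speed of scoop below 0.02 m/s and x of seal_0 in the frame of return_box between -0.068 and 0.068 m and y of seal_0 in the frame of return_box between -0.062 and 0.062 m and z of each of seal_0, seal_1, seal_2, seal_3, seal_4, seal_5 in the frame of return_box below 0.06 m and x of seal_1 in the frame of return_box between -0.068 and 0.068 m and y of seal_1 in the frame of return_box between -0.062 and 0.062 m and x of seal_2 in the frame of return_box between -0.068 and 0.068 m and y of seal_2 in the frame of return_box between -0.062 and 0.062 m and x of seal_3 in the frame of return_box between -0.068 and 0.068 m and y of seal_3 in the frame of return_box between -0.062 and 0.062 m and x of seal_4 in the frame of return_box between -0.068 and 0.068 m and y of seal_4 in the frame of return_box between -0.062 and 0.062 m and x of seal_5 in the frame of return_box between -0.068 and 0.068 m and y of seal_5 in the frame of return_box between -0.062 and 0.062 m); the robot touches nothing.
It fails at once if the jar moved more than 25 mm or knocked over (distance of back_jar from where it was at the start of the episode above 0.025 m or angle between back_jar's own z axis and vertical above 0.35 rad).
It fails at once if the bottle moved more than 25 mm or knocked over (distance of spirit_bottle from where it was at the start of the episode above 0.025 m or angle between spirit_bottle's own z axis and vertical above 0.35 rad).
It fails at once if the pliers moved more than 30 mm (distance of pliers from where it was at the start of the episode above 0.03 m).
It fails at once if the counter moved more than 30 mm (distance of counter from where it was at the start of the episode above 0.03 m).
It also fails if it takes over 72 s, if anything falls off the work surface, if the arm or the gripper's body presses on something with over 40 N, if the wrist force passes 120 N, or if a joint passes its speed limit or range.

ROBOT

A 7-joint arm with a two-finger parallel gripper is mounted at the origin on the work surface; the furniture and walls round the work are solid. World frame = base frame: x ahead of the robot, y to its left, z up, the work surface at z = 0. Lengths are in m, angles in degrees, forces in N, time in s.
With the tool pointing down it reaches from about 0.425 to 0.875 m from the base axis. Payload 4.7 kg.
Tool frame: the origin (TCP) lies midway between the tips of the shut fingers; the grasp point (between the pads) lies 19 mm behind it (env.grip_point_offset is the distance from the TCP to the grasp point, in m); z points along the fingers, y is the line along which they close (so a half turn about z gives the same grasp; the last joint's range is limited). The gripper opens to 87 mm and grips with 3 to 60 N. Pads are 19 mm wide; open, the fingers measure 117 mm over their backs; the gripper's body (75 mm by 190 mm) begins 51 mm behind the grasp point.
Start: joints at [-68.577, 18.392, -4.016, 83.108, 1.295, 78.541, -3.26], TCP at [0.229, 0.608, 0.223] pointing down, gripper open.
Joint ranges: [-163.93, 163.93], [-17.29, 119.83], [-79.2, 71.16], [3.27, 140.29], [-89.18, 269.18], [5.43, 117.66], [-154.24, 154.24]. Speed limits (degrees/s): [147.25, 147.25, 180, 180, 180, 180, 180].

INTERFACE

Orientations are given as [roll, pitch, yaw] about the fixed x, y, z axes, in that order (R = Rz(yaw) Ry(pitch) Rx(roll)).
In Python, from cell import env gives the robot as it stands.
- The arm moves only by the shell command python3 -m jog 'ROWS' [FORCE]. ROWS is JSON, a list of rows, each a list of 7 numbers: the shift along the tool's x, y, z in m, then the turn, a rotation vector about the tool's x, y, z in rad, then the finger opening in m, from 0 to 0.087. A call has 1 to 12 rows; each row shifts and turns the commanded pose from where the row before left it, along the tool's axes as they then stand; what a row does not reach is not made up. A row lasts 1/12 s, in which the tool goes at most 41.7 mm and 7.16 degrees, less where a joint would pass 70% of its speed; a pose out of reach is approached as far as the arm can. A call is refused whole if a number of a shift passes 0.0417 or a number of a turn 0.125, either way. A call with a gripper value outside its range is refused whole. The fingers move at their own pace and stop on an object; FORCE is the grip in N (left out, the last holds). Time passes only in rows, so rows that do not move let the fingers close. It gives the time, the measured TCP pose, the force, the opening and the grip force at its end, in the units of the state.
- env.get_obs(): the state, without advancing time (a new reading comes with each control period).
- env.read_camera(name): name is "scene" or "top"; returns the picture (420x560x3 uint8, blue, green, red); there is no depth.
- env.get_calibration(name): a dict with "fov_y" (degrees; the focal length in pixels is half the picture's height over the tangent of half this angle, whatever the lens; pixels are square), "cx", "cy" (the principal point, pixels), "k1" (the pictures are not rectified: a ray, as slopes to the right and down, at radius r is drawn at 1 + k1 r^2 times it, then the intrinsics apply), "pose" (4x4, takes a point from camera to world coordinates). Camera axes: x right, y up, looking along -z (the intrinsics and any distortion apply to the point x, -y, -z); pixel columns grow to the right and rows downward; lengths in m; the calibration is good to about 2 mm. A picture is of the moment at which its call begins. get_calibration takes no time and is no camera call.
- env.sign_off(): hands the job in; it is judged then, once.
The state is a dict: "time_s": time; "qpos": joint angles; "joint_velocities": joint speeds; "effort": joint torques, N m; "tool_pos": TCP position; "tool_rot": TCP orientation; "force": force on the tool from outside, world axes, zero at the start; "wrist_torque": the same for the moment, N m; "grip_width": finger opening in m; "grasp_force": force on a finger pad.
Only numpy, scipy, OpenCV 4.12 (cv2) and the standard library are available. Lean on these libraries where they do the work, as an engineer would, in place of code of your own. Each camera call takes 0.05 s, during which the arm holds its last target. There are 200 camera calls.

## Working session

There is one attempt and no reset: what is moved stays moved. The work goes in short steps, Python scripts to look and compute and a shell command to move; the robot and the scene stay as the last step left them, time stands still between calls to the robot, and variables do not carry over. Pictures are saved under pics/ and viewed, at most 10 in all, crops included, and the job is handed in when it is done.

```bash
ls; mkdir -p pics; python3 - <<'E'
from cell import env
import cv2,numpy as np
for n in("scene","top"):
    im=env.read_camera(n); cv2.imwrite(f"pics/{n}0.png",im)
    c=env.get_calibration(n); print(n,c["fov_y"],c["cx"],c["cy"],c["k1"],np.round(c["pose"],3).tolist())
o=env.get_obs(); print(o); print(env.grip_point_offset)
E
```

```text
pics
scene 42.74322964387117 281.77005030136854 207.53905387864063 -0.13173216404291163 [[0.469, 0.692, -0.549, -0.28], [-0.883, 0.354, -0.307, -0.449], [-0.018, 0.629, 0.777, 1.212], [0.0, 0.0, 0.0, 1.0]]
top 53.06543654487674 280.5564478254918 211.30267405153882 0.007669009786900064 [[-0.044, 0.979, -0.198, 0.269], [-0.999, -0.043, 0.01, -0.004], [0.002, 0.199, 0.98, 1.357], [0.0, 0.0, 0.0, 1.0]]
{'time_s': 0.1, 'qpos': array([-68.57832253,  18.43477775,  -4.01594611,  83.16976848,
         1.29526046,  78.54182143,  -3.25843405]), 'joint_velocities': array([ 0.01806154, -0.01137908, -0.05503441, -0.29064942,  0.06811373,
        0.11554472,  0.01423104]), 'effort': array([ 1.75312307e-04, -4.92570949e+01, -4.05628402e-01, -3.13396418e+01,
       -6.39804220e-02,  3.95458750e-02,  4.51779124e-05]), 'tool_pos': array([0.22870612, 0.60788303, 0.22155508]), 'tool_rot': array([-1.79898885e+02,  5.73488385e-03,  1.59389975e+02]), 'force': array([ 0.13080378, -0.34369985,  0.37190623]), 'wrist_torque': array([ 0.01086402,  0.03432521, -0.03665769]), 'grasp_force': 0.0, 'grip_width': 0.08686873832287116}
0.0187
```

View pics/scene0.png

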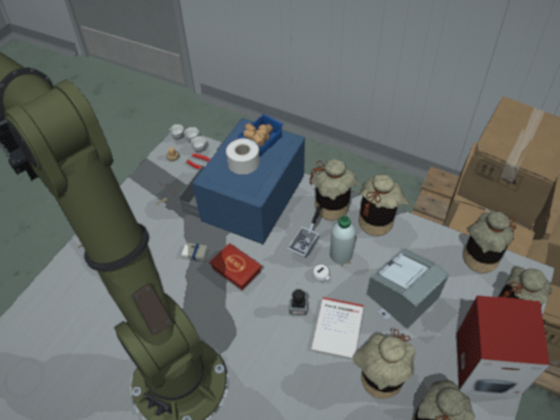

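View pics/top0.png

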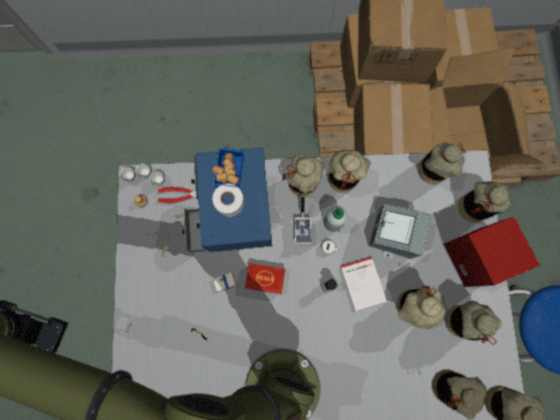

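```bash
python3 - <<'E'
import cv2
t=cv2.imread("pics/top0.png")[145:265,275:435]; s=cv2.imread("pics/scene0.png")[155:325,285:455]
cv2.imwrite("pics/tc.png",cv2.resize(t,None,fx=5,fy=5,interpolation=cv2.INTER_CUBIC))
cv2.imwrite("pics/sc.png",cv2.resize(s,None,fx=3.5,fy=3.5,interpolation=cv2.INTER_CUBIC))
E
```

```text
(no output)
```

View pics/tc.png

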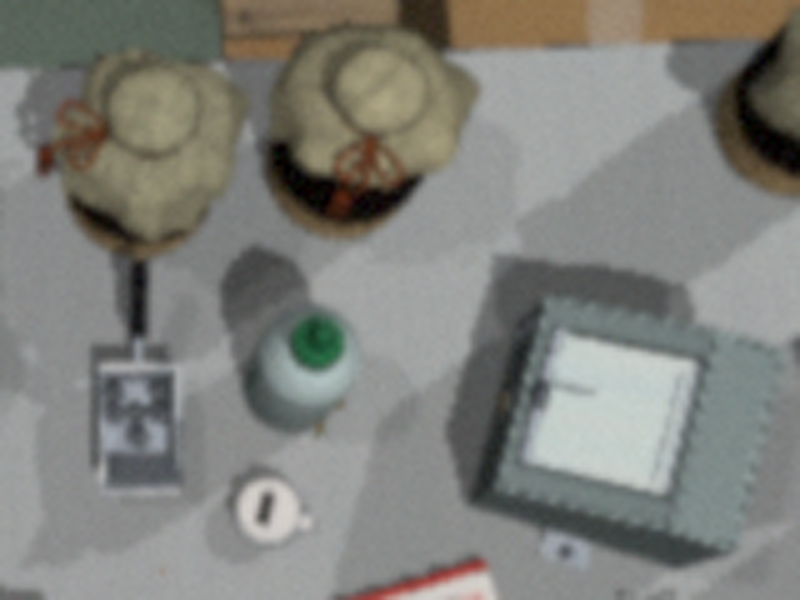

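View pics/sc.png

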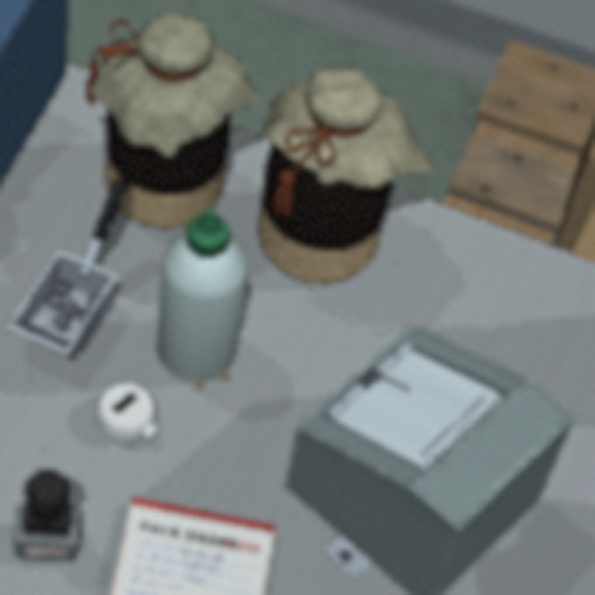

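```bash
cat > h.py <<'E'
import numpy as np,cv2
from cell import env
from scipy.optimize import least_squares
from scipy.spatial.transform import Rotation as R
C={n:env.get_calibration(n) for n in("scene","top")}
def proj(n,P):
    c=C[n];T=np.linalg.inv(c["pose"]);p=np.atleast_2d(P)@T[:3,:3].T+T[:3,3]
    f=210/np.tan(np.radians(c["fov_y"]/2));u=p[:,0]/-p[:,2];v=-p[:,1]/-p[:,2]
    k=1+c["k1"]*(u*u+v*v);return np.c_[c["cx"]+f*u*k,c["cy"]+f*v*k]
def back(n,px,z):
    return least_squares(lambda q:(proj(n,[q[0],q[1],z])[0]-px),[.6,0]).x
def fit(pts,x0):   # pts: (cam, body point mm, pixel)
    def r(q):
        M=R.from_euler('z',q[2]).as_matrix();return np.concatenate([proj(n,M@(np.array(b)/1e3)+[q[0],q[1],0])[0]-p for n,b,p in pts])
    s=least_squares(r,x0,loss='soft_l1');return s.x,np.round(r(s.x).reshape(-1,2),1)
tc=lambda u,v,o=(275,145),k=5:np.array([o[0]+u/k,o[1]+v/k])
sc=lambda u,v:tc(u,v,(285,155),3.5)
def ik_pose():
    o=env.get_obs();return o["tool_pos"],R.from_euler('xyz',o["tool_rot"],degrees=True)
E
python3 - <<'E'
from h import *
S=[("top",(52,25,34),tc(182,490)),("top",(52,-25,34),tc(98,490)),("top",(-26,25,38),tc(180,363)),("top",(-26,-25,38),tc(97,362)),
("scene",(52,-25,34),sc(10,323)),("scene",(52,25,34),sc(72,355)),("scene",(-26,-25,38),sc(57,250)),("scene",(-26,25,38),sc(120,283))]
print("scoop",*fit(S,[.65,-.03,np.pi]))
x,y=fit(S,[.65,-.03,np.pi])[0][:2]
B=[("top",(-68,62,90),tc(545,298)),("top",(-68,-62,90),tc(485,497)),("top",(68,62,125),tc(793,350)),("top",(68,-62,125),tc(735,550)),
("scene",(-68,62,90),sc(418,330)),("scene",(-68,-62,90),sc(300,425)),("scene",(68,62,125),sc(572,415)),("scene",(68,-62,125),sc(460,525))]
print("box",*fit(B,[.6,-.3,-1.7]))
print("bottle",back("top",tc(317,340),.175),back("scene",sc(208,222),.175))
print("jar",back("top",tc(155,110),.183),back("scene",sc(178,30),.183))
print("jar2",back("top",tc(380,88),.183),back("scene",sc(345,85),.183))
print("counter",back("top",tc(268,510),.022))
print("cab corners",back("top",(270,247),.17),back("top",(264,149),.17),back("top",(202,248),.17), "drawer",back("top",(185,250),.1))
print("matchbox",back("top",(223,282),.01),"ink",back("top",(330,285),.04),"red",back("top",(265,268),.02),"pliers",back("top",(175,195),.01))
E
```

```text
scoop [ 0.48640866 -0.08882455  3.09693439] [[ 0.1 -0.8]
 [ 1.1 -0.8]
 [ 0.2  0.1]
 [ 1.1  0.3]
 [-0.4  0.9]
 [-1.7 -0.5]
 [ 0.5  0.5]
 [-1.4 -1.6]]
box [ 0.45311071 -0.38390618 -1.91880169] [[ 1.2 -0.5]
 [ 2.9 -2.2]
 [-1.3 -0.1]
 [ 0.5 -0.4]
 [-1.6 -1. ]
 [-0.6  0.5]
 [ 0.2  0.6]
 [-0.6  0.9]]
bottle [ 0.49655362 -0.18213811] [ 0.49158531 -0.19089687]
jar [ 0.63537444 -0.09643208] [ 0.64345102 -0.09883556]
jar2 [ 0.642989   -0.22833649] [ 0.64881059 -0.23143208]
counter [ 0.41715347 -0.16607874]
cab corners [0.40805172 0.01763888] [0.70048719 0.02402189] [0.41368529 0.20990599] drawer [0.41843318 0.27334724]
matchbox [0.32245404 0.17325721] ink [ 0.2976003  -0.16033811] red [0.35980789 0.0387797 ] pliers [0.61207489 0.32626183]
```

The scene is clear: the scoop sits near top px (303,229), with its handle towards the jar at about (305,175). The bottle (338,213) and cabinet leave no room for the gripper body at the handle. I'll grip the side walls near the nose, lift over the cabinet, and regrasp by the handle later.

```bash
cat >> h.py <<'E'
from scipy.linalg import logm
def tw(p0,R0,p1,R1):
    A=np.eye(4);A[:3,:3]=(R0.inv()*R1).as_matrix();A[:3,3]=R0.inv().apply(np.array(p1)-p0)
    L=np.real(logm(A));return np.r_[L[:3,3],L[2,1],L[0,2],L[1,0]]
def plan(*wps):   # wps: (pos, Rot or None for same); prints equal rows for each leg
    p,r=ik_pose()
    for q,s in wps:
        s=r if s is None else s
        t=tw(p,r,q,s);n=int(np.ceil(max(np.linalg.norm(t[:3])/.038,np.linalg.norm(t[3:])/.11,.01)))
        print("n",n,"row",np.round(t/n,4).tolist());p,r=np.array(q),s
E
python3 -m jog '[[0,0,-0.04,0,0,0,0.07],[0,0,-0.04,0,0,0,0.07]]' 10
python3 -c "
from h import *
plan(([.40,.2,.30],None),([.444,-.09,.30],None),([.444,-.09,.06],None),([.444,-.09,.012],None))"
```

```text
time_s: 0.27
tool_pos: [0.2282, 0.6064, 0.2995]
tool_rot: [-179.5, 0.0, 159.4]
force: [0.4, 1.2, 1.6]
grip_width: 0.0801
grasp_force: 0.0
n 12 row [-0.0253, -0.0267, 0.0002, 0.0, 0.0, 0.0]
n 8 row [-0.0179, -0.032, 0.0003, 0.0, 0.0, 0.0]
n 7 row [0.0, 0.0003, 0.0343, 0.0, 0.0, 0.0]
n 2 row [0.0, 0.0002, 0.024, 0.0, 0.0, 0.0]
```

```bash
python3 -m jog '[[-0.0253,-0.0267,0,0,0,0,0.07],[-0.0253,-0.0267,0,0,0,0,0.07],[-0.0253,-0.0267,0,0,0,0,0.07],[-0.0253,-0.0267,0,0,0,0,0.07],[-0.0253,-0.0267,0,0,0,0,0.07],[-0.0253,-0.0267,0,0,0,0,0.07],[-0.0253,-0.0267,0,0,0,0,0.07],[-0.0253,-0.0267,0,0,0,0,0.07],[-0.0253,-0.0267,0,0,0,0,0.07],[-0.0253,-0.0267,0,0,0,0,0.07],[-0.0253,-0.0267,0,0,0,0,0.07],[-0.0253,-0.0267,0,0,0,0,0.07]]'
python3 -m jog '[[-0.0179,-0.032,0,0,0,0,0.07],[-0.0179,-0.032,0,0,0,0,0.07],[-0.0179,-0.032,0,0,0,0,0.07],[-0.0179,-0.032,0,0,0,0,0.07],[-0.0179,-0.032,0,0,0,0,0.07],[-0.0179,-0.032,0,0,0,0,0.07],[-0.0179,-0.032,0,0,0,0,0.07],[-0.0179,-0.032,0,0,0,0,0.07],[0,0,0,0,0,0,0.07],[0,0,0,0,0,0,0.07]]'
python3 -c "
from h import *
print(env.get_obs()['qpos'].round(1))
plan(([.444,-.09,.10],None),([.444,-.09,.012],None))"
```

```text
time_s: 1.27
tool_pos: [0.4004, 0.1997, 0.3023]
tool_rot: [180.0, -0.0, 159.4]
force: [1.9, 1.0, 0.3]
grip_width: 0.0702
grasp_force: 0.0
time_s: 2.1
tool_pos: [0.4438, -0.0904, 0.3024]
tool_rot: [180.0, -0.0, 159.1]
force: [0.1, 0.7, -0.6]
grip_width: 0.0694
grasp_force: 0.0
[-34.2 -11.3  36.9 103.1   6.8  86.   70.8]
n 6 row [-0.0, 0.0001, 0.0337, 0.0, 0.0, 0.0]
n 3 row [-0.0, -0.0, 0.0293, 0.0, 0.0, 0.0]
```

```bash
python3 -m jog '[[0,0,0.0337,0,0,0,0.07],[0,0,0.0337,0,0,0,0.07],[0,0,0.0337,0,0,0,0.07],[0,0,0.0337,0,0,0,0.07],[0,0,0.0337,0,0,0,0.07],[0,0,0.0337,0,0,0,0.07],[0,0,0,0,0,0,0.07]]'
python3 -m jog '[[0,0,0.012,0,0,0,0.07],[0,0,0.012,0,0,0,0.07],[0,0,0.012,0,0,0,0.07],[0,0,0,0,0,0,0.07]]'
python3 - <<'E'
from h import *
im=env.read_camera("scene"); s=im[155:325,245:445]
cv2.imwrite("pics/s1.png",cv2.resize(s,None,fx=3.5,fy=3.5,interpolation=cv2.INTER_CUBIC))
E
```

```text
time_s: 2.68
tool_pos: [0.4388, -0.0863, 0.0946]
tool_rot: [-179.7, -0.6, 159.5]
force: [-2.6, 0.9, -0.4]
grip_width: 0.07
grasp_force: 0.0
time_s: 3.02
tool_pos: [0.4434, -0.0871, 0.0639]
tool_rot: [-180.0, -0.1, 159.5]
force: [-1.3, -0.1, -0.1]
grip_width: 0.0703
grasp_force: 0.0
```

View pics/s1.png

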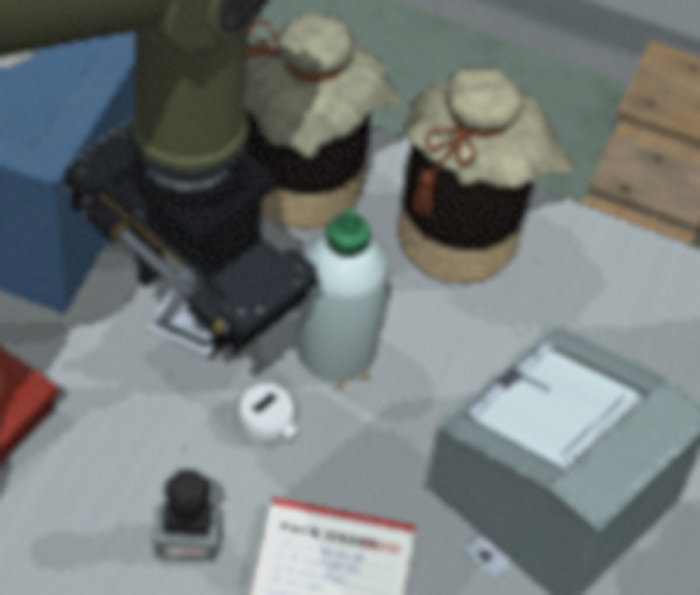

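The body clears both the bottle and the cabinet, with the scoop below it. Going down to grip.

```bash
python3 -m jog '[[-0.0005,-0.0014,0.013,0,0,0,0.07],[-0.0005,-0.0014,0.013,0,0,0,0.07],[0,0,0.013,0,0,0,0.07],[0,0,0.011,0,0,0,0.07],[0,0,0,0,0,0,0.07],[0,0,0,0,0,0,0.07]]'
python3 -m jog '[[0,0,0,0,0,0,0.064],[0,0,0,0,0,0,0.061],[0,0,0,0,0,0,0.058],[0,0,0,0,0,0,0.055],[0,0,0,0,0,0,0.053],[0,0,0,0,0,0,0.051],[0,0,0,0,0,0,0.049],[0,0,0,0,0,0,0.047],[0,0,0,0,0,0,0.04],[0,0,0,0,0,0,0.04],[0,0,0,0,0,0,0.04],[0,0,0,0,0,0,0.04]]' 20
```

```text
time_s: 3.57
tool_pos: [0.4441, -0.091, 0.0147]
tool_rot: [-180.0, -0.0, 159.4]
force: [0.1, 1.2, -1.1]
grip_width: 0.0704
grasp_force: 0.3
time_s: 4.57
tool_pos: [0.445, -0.0908, 0.015]
tool_rot: [179.9, 0.1, 159.4]
force: [-0.1, 4.1, 5.5]
grip_width: 0.0558
grasp_force: 19.2
```

```bash
python3 -m jog '[[0.005,-0.0018,0,0,0,0,0.04],[0.005,-0.0018,0,0,0,0,0.04],[0.004,-0.0018,0,0,0,0,0.04],[0,0,0,0,0,0,0.04],[0,0,0,0,0,0,0.04]]'
python3 -m jog '[[0,0,0,0,0,0,0.04],[0,0,0,0,0,0,0.04],[0,0,0,0,0,0,0.04]]' 40
python3 - <<'E'
from h import *
im=env.read_camera("scene"); s=im[155:325,245:445]
t=env.read_camera("top")[145:265,265:435]
a=cv2.resize(s,None,fx=3,fy=3,interpolation=cv2.INTER_CUBIC)
cv2.imwrite("pics/s2.png",a)
E
```

```text
time_s: 4.98
tool_pos: [0.4291, -0.0923, 0.0148]
tool_rot: [180.0, 0.1, 159.4]
force: [0.8, -1.0, 7.7]
grip_width: 0.0555
grasp_force: 18.7
time_s: 5.23
tool_pos: [0.4292, -0.0921, 0.0149]
tool_rot: [180.0, 0.0, 159.4]
force: [0.7, -0.4, 6.6]
grip_width: 0.0547
grasp_force: 37.5
```

View pics/s2.png

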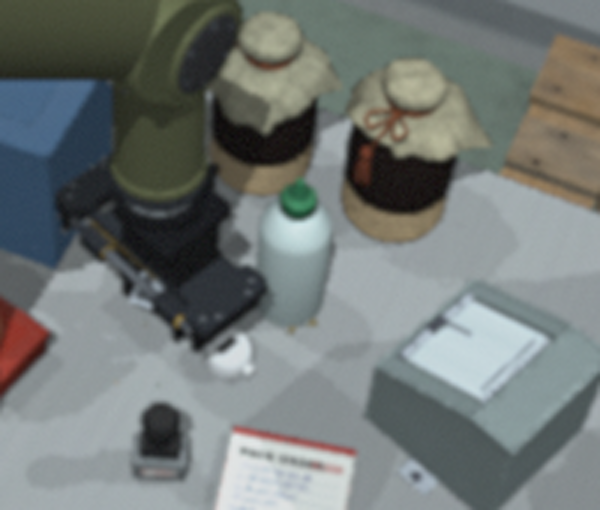

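```bash
python3 -m jog '[[0,0,0,0,0,0,0.06],[0,0,0,0,0,0,0.06],[0,0,0,0,0,-0.07,0.06],[0,0,0,0,0,-0.07,0.06],[0,0,0,0,0,-0.06,0.06],[0,0,0,0,0,0,0.06]]' 20
python3 -m jog '[[0,0,0,0,0,0,0.055],[0,0,0,0,0,0,0.052],[0,0,0,0,0,0,0.049],[0,0,0,0,0,0,0.04],[0,0,0,0,0,0,0.04],[0,0,0,0,0,0,0.04],[0,0,0,0,0,0,0.04]]' 20
python3 -m jog '[[0,0,0,0,0,0,0.04],[0,0,0,0,0,0,0.04],[0,0,0,0,0,0,0.04]]' 45
```

```text
time_s: 5.83
tool_pos: [0.4272, -0.0916, 0.0135]
tool_rot: [-180.0, -0.2, 170.9]
force: [-0.3, 0.1, -0.8]
grip_width: 0.0597
grasp_force: 0.0
time_s: 6.42
tool_pos: [0.4289, -0.0914, 0.0143]
tool_rot: [180.0, -0.0, 170.8]
force: [-0.9, 0.2, -0.7]
grip_width: 0.0516
grasp_force: 19.5
time_s: 6.67
tool_pos: [0.4291, -0.0915, 0.0143]
tool_rot: [180.0, 0.0, 170.8]
force: [0.1, 0.1, -2.2]
grip_width: 0.0505
grasp_force: 45.6
```

```bash
python3 -m jog '[[0,0,-0.005,0,0,0,0.04],[0,0,-0.008,0,0,0,0.04],[0,0,-0.012,0,0,0,0.04],[0,0,-0.015,0,0,0,0.04],[0,0,-0.015,0,0,0,0.04],[0,0,-0.015,0,0,0,0.04],[0,0,-0.015,0,0,0,0.04],[0,0,-0.015,0,0,0,0.04],[0,0,0,0,0,0,0.04]]' 55
python3 -m jog '[[0,0,-0.02,0,0,0,0.04],[0,0,-0.02,0,0,0,0.04],[0,0,-0.02,0,0,0,0.04],[0,0,-0.02,0,0,0,0.04],[0,0,-0.02,0,0,0,0.04],[0,0,-0.02,0,0,0,0.04],[0,0,-0.02,0,0,0,0.04],[0,0,-0.02,0,0,0,0.04],[0,0,-0.01,0,0,0,0.04],[0,0,0,0,0,0,0.04]]'
python3 - <<'E'
from h import *
cv2.imwrite("pics/s3.png",np.hstack([cv2.resize(env.read_camera("scene")[80:280,200:400],None,fx=2,fy=2),cv2.resize(env.read_camera("top")[130:330,100:300],None,fx=2,fy=2)]))
for p in[(150,230),(150,260),(150,290),(141,200),(165,250),(116,250),(185,210),(185,250),(160,205),(190,190)]:print(p,back("top",p,0).round(3))
E
```

```text
time_s: 7.42
tool_pos: [0.4315, -0.0919, 0.1176]
tool_rot: [179.9, 0.4, 170.8]
force: [1.0, -0.2, -1.6]
grip_width: 0.0503
grasp_force: 54.8
time_s: 8.25
tool_pos: [0.4302, -0.0917, 0.286]
tool_rot: [179.9, 0.2, 170.8]
force: [-0.3, -0.4, -2.3]
grip_width: 0.0507
grasp_force: 54.9
(150, 230) [0.501 0.409]
(150, 260) [0.403 0.408]
(150, 290) [0.308 0.406]
(141, 200) [0.602 0.441]
(165, 250) [0.433 0.36 ]
(116, 250) [0.44  0.518]
(185, 210) [0.562 0.296]
(185, 250) [0.43  0.295]
(160, 205) [0.583 0.378]
(190, 190) [0.63  0.279]
```

View pics/s3.png

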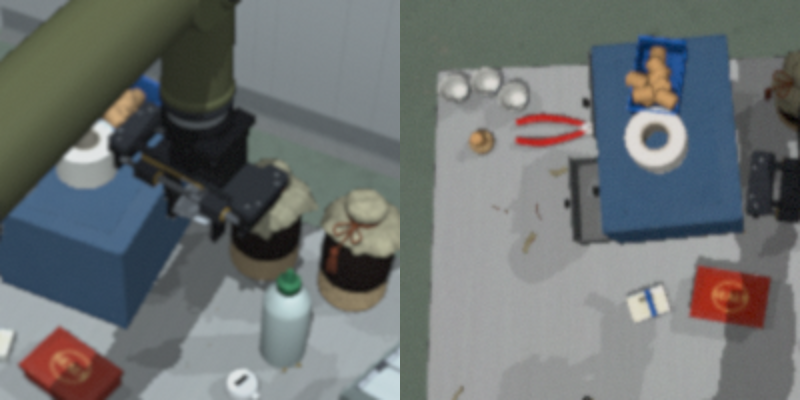

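The scoop is held level and the bench left of the cabinet is clear, around top px (150,258). I'll carry it there with the nose turned to the box's yaw of -110°.

```bash
python3 -c "
from h import *
Rt=R.from_euler('xyz',[180,0,-110],degrees=True)
plan(([.43,.14,.29],None),([.395,.375,.29],None),([.395,.375,.29],Rt),([.395,.375,.05],Rt))"
```

```text
n 7 row [0.0051, 0.0327, -0.0009, 0.0, 0.0, 0.0]
n 7 row [0.0103, 0.0323, 0.0, 0.0, 0.0, 0.0]
n 13 row [0.0, 0.0, 0.0, 0.0, -0.0001, -0.1063]
n 7 row [0.0, -0.0, 0.0343, 0.0, 0.0, 0.0]
```

```bash
python3 -m jog '[[0.002,0.010,-0.001,0,0,0,0.04],[0.003,0.022,-0.002,0,0,0,0.04],[0.0051,0.0327,-0.001,0,0,0,0.04],[0.0051,0.0327,-0.001,0,0,0,0.04],[0.0051,0.0327,0,0,0,0,0.04],[0.0051,0.0327,0,0,0,0,0.04],[0.0051,0.0327,0,0,0,0,0.04],[0.0051,0.0327,0,0,0,0,0.04]]'
python3 -m jog '[[0.0103,0.0323,0,0,0,0,0.04],[0.0103,0.0323,0,0,0,0,0.04],[0.0103,0.0323,0,0,0,0,0.04],[0.0103,0.0323,0,0,0,0,0.04],[0.0103,0.0323,0,0,0,0,0.04],[0.0103,0.0323,0,0,0,0,0.04],[0.007,0.022,0,0,0,0,0.04],[0.0033,0.011,0,0,0,0,0.04],[0,0,0,0,0,0,0.04]]'
python3 -m jog '[[0,0,0,0,0,-0.06,0.04],[0,0,0,0,0,-0.1,0.04],[0,0,0,0,0,-0.12,0.04],[0,0,0,0,0,-0.12,0.04],[0,0,0,0,0,-0.12,0.04],[0,0,0,0,0,-0.12,0.04],[0,0,0,0,0,-0.12,0.04],[0,0,0,0,0,-0.12,0.04],[0,0,0,0,0,-0.12,0.04],[0,0,0,0,0,-0.12,0.04],[0,0,0,0,0,-0.12,0.04],[0,0,0,0,0,-0.08,0.04]]'
python3 -m jog '[[0,0,0.01,0,0,-0.06,0.04],[0,0,0.02,0,0,0,0.04],[0,0,0.03,0,0,0,0.04],[0,0,0.03,0,0,0,0.04],[0,0,0.03,0,0,0,0.04],[0,0,0.03,0,0,0,0.04],[0,0,0.02,0,0,0,0.04],[0,0,0.01,0,0,0,0.04],[0,0,0,0,0,0,0.04],[0,0,0,0,0,0,0.04]]'
python3 - <<'E'
from h import *
print(env.get_obs()['qpos'].round(1))
s=env.read_camera("scene");t=env.read_camera("top")
cv2.imwrite("pics/s4.png",np.hstack([cv2.resize(s[80:280,90:290],None,fx=2,fy=2),cv2.resize(t[150:350,60:260],None,fx=2,fy=2)]))
E
```

```text
time_s: 9.02
tool_pos: [0.4289, 0.1416, 0.2878]
tool_rot: [-179.9, -0.1, 170.9]
force: [1.1, -0.7, -2.5]
grip_width: 0.0504
grasp_force: 54.8
time_s: 9.77
tool_pos: [0.3927, 0.3776, 0.2873]
tool_rot: [-179.9, -0.1, 171.1]
force: [-1.3, 0.5, -3.8]
grip_width: 0.0504
grasp_force: 54.9
time_s: 10.77
tool_pos: [0.396, 0.3721, 0.2889]
tool_rot: [-180.0, -0.1, -113.4]
force: [-0.0, 0.0, -2.2]
grip_width: 0.0505
grasp_force: 54.9
time_s: 11.6
tool_pos: [0.3958, 0.3739, 0.1098]
tool_rot: [-180.0, -0.0, -110.2]
force: [0.2, 0.3, -2.1]
grip_width: 0.0501
grasp_force: 54.9
[-50.2  10.5   4.4 106.3  -0.9  63.2 114.4]
```

View pics/s4.png

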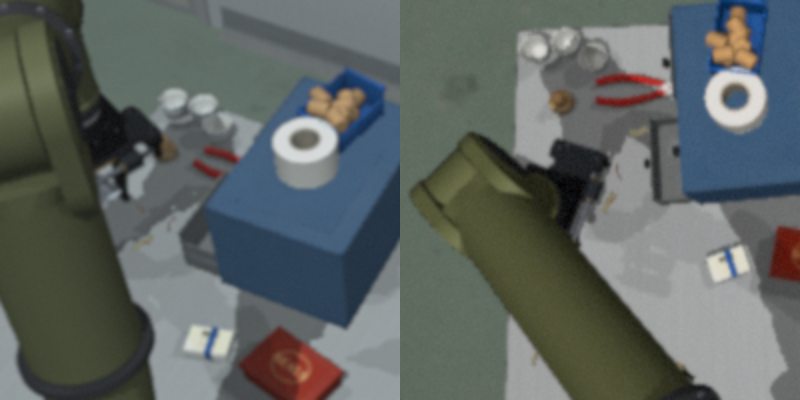

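```bash
python3 -m jog '[[0,0,0.015,0,0,0,0.04],[0,0,0.02,0,0,0,0.04],[0,0,0.02,0,0,0,0.04],[0,0,0.015,0,0,0,0.04],[0,0,0.01,0,0,0,0.04],[0,0,0.005,0,0,0,0.04],[0,0,0.004,0,0,0,0.04],[0,0,0,0,0,0,0.04],[0,0,0,0,0,0,0.04]]'
```

```text
time_s: 12.45
tool_pos: [0.3957, 0.3754, 0.0213]
tool_rot: [-180.0, 0.1, -110.1]
force: [-0.3, 0.2, -3.2]
grip_width: 0.0503
grasp_force: 54.9
```

```bash
python3 -m jog '[[0,0,0.002,0,0,0,0.04],[0,0,0.002,0,0,0,0.04],[0,0,0.001,0,0,0,0.04],[0,0,0.001,0,0,0,0.04],[0,0,0.001,0,0,0,0.04],[0,0,0,0,0,0,0.04],[0,0,0,0,0,0,0.04]]'
```

```text
time_s: 13.03
tool_pos: [0.3952, 0.3749, 0.0139]
tool_rot: [-180.0, 0.0, -110.1]
force: [-1.0, -2.1, 4.8]
grip_width: 0.0504
grasp_force: 55.5
```

```bash
python3 -m jog '[[0,0,0,0,0,0,0.04],[0,0,0,0,0,0,0.04]]' 5
python3 -m jog '[[0,0,0,0,0,0,0.054],[0,0,0,0,0,0,0.06],[0,0,0,0,0,0,0.068],[0,0,0,0,0,0,0.075],[0,0,-0.01,0,0,0,0.075],[0,0,-0.02,0,0,0,0.075],[0,0,-0.04,0,0,0,0.075],[0,0,-0.04,0,0,0,0.075],[0,0,-0.04,0,0,0,0.075],[0,0,-0.04,0,0,0,0.075],[0,0,-0.04,0,0,0,0.075]]'
python3 -m jog '[[0.03,0,-0.03,0,0,0,0.075],[0.04,0,-0.01,0,0,0,0.075],[0.04,0,0,0,0,0,0.075],[0.04,0,0,0,0,0,0.075],[0.04,0,0,0,0,0,0.075],[0.04,0,0,0,0,0,0.075],[0,0,0,0,0,0,0.075],[0,0,0,0,0,0,0.075]]'
python3 - <<'E'
from h import *
print(proj("top",[[.41,.415,.03]]),proj("scene",[[.41,.415,.03]]))
u,v=proj("top",[[.42,.44,.03]])[0].astype(int);t=env.read_camera("top")
a=cv2.resize(t[v-40:v+40,u-40:u+40],None,fx=5,fy=5,interpolation=cv2.INTER_CUBIC);print(u-40,v-40)
u,v=proj("scene",[[.42,.44,.03]])[0].astype(int);t=env.read_camera("scene")
b=cv2.resize(t[v-40:v+40,u-40:u+40],None,fx=5,fy=5,interpolation=cv2.INTER_CUBIC);print(u-40,v-40)
cv2.imwrite("pics/s5.png",np.hstack([a,b]))
E
```

```text
time_s: 13.2
tool_pos: [0.3956, 0.3751, 0.0138]
tool_rot: [-180.0, 0.1, -110.1]
force: [-0.2, -1.4, 4.0]
grip_width: 0.0522
grasp_force: 5.0
time_s: 14.12
tool_pos: [0.3949, 0.3745, 0.2463]
tool_rot: [-180.0, 0.1, -110.1]
force: [0.8, -0.2, -0.1]
grip_width: 0.0748
grasp_force: 0.0
time_s: 14.78
tool_pos: [0.3303, 0.1848, 0.2847]
tool_rot: [180.0, 0.1, -110.3]
force: [0.4, -0.5, -0.1]
grip_width: 0.0747
grasp_force: 0.0
[[144.79113976 257.07773072]] [[139.75906695 193.76863725]]
96 214
95 148
```

View pics/s5.png

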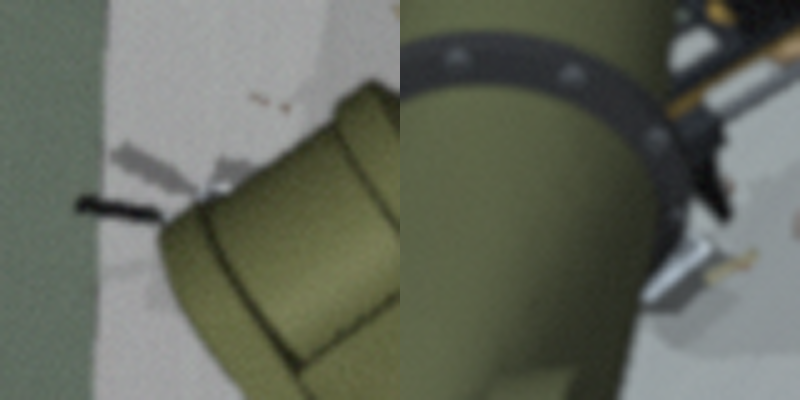

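```bash
python3 - <<'E'
from h import *
t=cv2.imread("pics/s5.png")[:,:400];g=t.max(2);m=((g<60)).astype(np.uint8)
m[:,175:]=0
n,l,s,c=cv2.connectedComponentsWithStats(m);i=1+np.argmax(s[1:,4]);v,u=np.where(l==i)
P=np.c_[96+u/5,214+v/5]-.4;ctr=P.mean(0);_,_,V=np.linalg.svd(P-ctr,full_matrices=False);d=(P-ctr)@V[0]
print(s[i],ctr,V[0],ctr+V[0]*d.min(),ctr+V[0]*d.max())
M=R.from_euler('z',-110,degrees=True).as_matrix();o=np.array([.41,.415,0])
for k in(-25,-23,0,23):
    b=np.array([-62-.766*k,0,62+.643*k])/1e3;print(k,proj("top",M@b+o))
E
```

```text
[ 77 197  81  23 921] [118.26644951 255.40477742] [0.98677329 0.16210636] [110.99823231 254.21076029] [127.05766344 256.84899127]
-25 [[130.29702503 252.47453268]]
-23 [[129.69269681 252.2845079 ]]
0 [[122.66342499 250.0744497 ]]
23 [[115.48456043 247.81778362]]
```

```bash
python3 -m jog '[[0,0.02,0,0,0,0,0.075],[0.02,0.035,0,0,0,0,0.075],[0.03,0.025,0,0,0,0,0.075],[0.035,0.02,0,0,0,0,0.075],[0.035,0.01,0,0,0,0,0.075],[0.035,0.01,0,0,0,0,0.075],[0.035,0,0,0,0,0,0.075],[0,0,0,0,0,0,0.075],[0,0,0,0,0,0,0.075]]'
python3 - <<'E'
from h import *
t=env.read_camera("top");s=env.read_camera("scene");cv2.imwrite("pics/t6.png",t);cv2.imwrite("pics/sc6.png",s)
f=lambda im,o:cv2.resize(im[o[1]:o[1]+66,o[0]:o[0]+66],None,fx=6,fy=6,interpolation=cv2.INTER_CUBIC)
cv2.imwrite("pics/s6.png",np.hstack([f(t,(105,222)),f(s,(100,155))]))
E
```

```text
time_s: 15.63
tool_pos: [0.2885, 0.1566, 0.2505]
tool_rot: [175.7, -4.7, -109.6]
force: [0.2, 0.9, -0.6]
grip_width: 0.075
grasp_force: 0.0
```

View pics/s6.png

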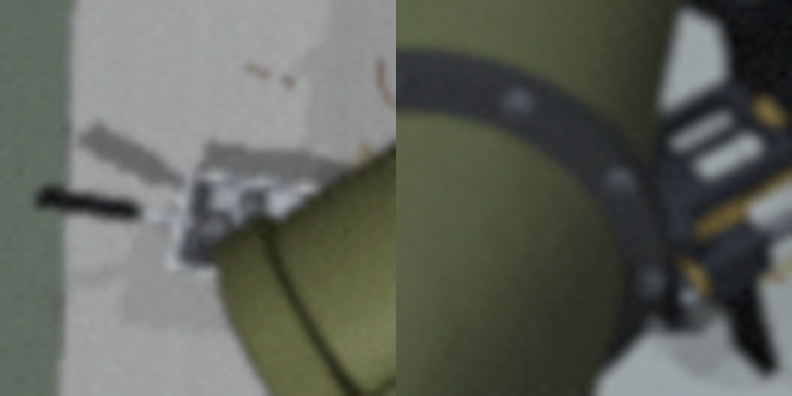

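```bash
python3 - <<'E'
from h import *
S=[("top",(-26,25,38),(136.2,250.7)),("top",(-26,-25,38),(134.2,265.8)),("top",(-62,0,62),(119.9,255.9)),("top",(-79.6,0,76.8),(112.9,255)),("top",(-44.4,0,47),(127.1,256.8))]
q,r=fit(S,[.41,.415,-1.8]);print(q,np.degrees(q[2]),r)
M=R.from_euler('z',q[2]).as_matrix();G=M@[-.062,0,.062]+[q[0],q[1],0];print("grip",G)
for a in(35,):
    Rt=R.from_matrix(M)*R.from_euler('y',-a,degrees=True)*R.from_euler('xyz',[180,0,180],degrees=True) # z down-forward
    print(Rt.as_matrix().round(2).tolist(), env.get_obs()['qpos'].round(1))
    z=Rt.apply([0,0,1]);T=G+.0187*z;print("tcp",T,"pre",T-.12*z)
E
```

```text
[ 0.40427259  0.41834251 -1.71289688] -98.14176180546869 [[-0.2 -0.7]
 [-0.9  0.1]
 [ 0.5  0.2]
 [-0.1  0. ]
 [ 0.7  0.3]]
grip [0.41305321 0.4797176  0.062     ]
[[0.12, 0.99, -0.08], [0.81, -0.14, -0.57], [-0.57, 0.0, -0.82]] [-28.6 -17.1  -3.3 116.   -1.4  87.4 128.8]
tcp [0.41153418 0.46909983 0.04668186] pre [0.42128196 0.53723525 0.1449801 ]
```

```bash
python3 - <<'E'
from h import *
yaw=-98.1;a=25;M=R.from_euler('z',yaw,degrees=True);G=M.apply([-.062,0,.062])+[.4043,.4183,0]
Rt=M*R.from_euler('y',-a,degrees=True)*R.from_euler('xyz',[180,0,180],degrees=True);z=Rt.apply([0,0,1]);T=G+.0187*z
D=lambda w:R.from_euler('xyz',[180,0,w],degrees=True)
print(T,z)
plan(([.40,.36,.30],D(-110)),([.40,.36,.30],D(165)),([.40,.36,.30],D(81.9)),(T-.12*z,Rt),(T,Rt))
E
```

```text
[0.41192234 0.47185735 0.04505204] [-0.05954743 -0.41840208 -0.90630779]
n 7 row [-0.0323, -0.005, -0.0085, 0.0107, -0.0116, 0.0009]
n 14 row [0.0, 0.0, 0.0, 0.0, -0.0, 0.106]
n 14 row [0.0, 0.0, 0.0, -0.0, -0.0, 0.1036]
n 6 row [0.0321, -0.0007, 0.018, -0.0, -0.0727, -0.0]
n 4 row [0.0, -0.0, 0.03, 0.0, 0.0, 0.0]
```

```bash
python3 -m jog '[[-0.0323,-0.005,-0.0085,0.0107,-0.0116,0.001,0.05],[-0.0323,-0.005,-0.0085,0.0107,-0.0116,0.001,0.05],[-0.0323,-0.005,-0.0085,0.0107,-0.0116,0.001,0.05],[-0.0323,-0.005,-0.0085,0.0107,-0.0116,0.001,0.05],[-0.0323,-0.005,-0.0085,0.0107,-0.0116,0.001,0.05],[-0.0323,-0.005,-0.0085,0.0107,-0.0116,0.001,0.05],[-0.0323,-0.005,-0.0085,0.0107,-0.0116,0.001,0.05]]'
python3 -m jog '[[0,0,0,0,0,0.12,0.05],[0,0,0,0,0,0.12,0.05],[0,0,0,0,0,0.12,0.05],[0,0,0,0,0,0.12,0.05],[0,0,0,0,0,0.12,0.05],[0,0,0,0,0,0.12,0.05],[0,0,0,0,0,0.12,0.05],[0,0,0,0,0,0.12,0.05],[0,0,0,0,0,0.12,0.05],[0,0,0,0,0,0.12,0.05],[0,0,0,0,0,0.12,0.05],[0,0,0,0,0,0.12,0.05]]'
python3 -m jog '[[0,0,0,0,0,0.12,0.05],[0,0,0,0,0,0.12,0.05],[0,0,0,0,0,0.12,0.05],[0,0,0,0,0,0.12,0.05],[0,0,0,0,0,0.12,0.05],[0,0,0,0,0,0.12,0.05],[0,0,0,0,0,0.12,0.05],[0,0,0,0,0,0.12,0.05],[0,0,0,0,0,0.12,0.05],[0,0,0,0,0,0.12,0.05],[0,0,0,0,0,0.12,0.05],[0,0,0,0,0,0.1,0.05]]'
cat > g.py <<'E'
from h import *
yaw=-98.1;a=25;M=R.from_euler('z',yaw,degrees=True);G=M.apply([-.062,0,.062])+[.4043,.4183,0]
Rt=M*R.from_euler('y',-a,degrees=True)*R.from_euler('xyz',[180,0,180],degrees=True);z=Rt.apply([0,0,1]);T=G+.0187*z
E
python3 -c "
from g import *
print(env.get_obs()['qpos'].round(1));plan((T-.12*z,Rt),(T,Rt))"
```

```text
time_s: 16.32
tool_pos: [0.4006, 0.3617, 0.2982]
tool_rot: [-179.9, 0.0, -110.0]
force: [-0.1, 0.3, 0.2]
grip_width: 0.0508
grasp_force: 0.0
time_s: 17.32
tool_pos: [0.4, 0.3603, 0.298]
tool_rot: [-180.0, 0.0, 167.1]
force: [-0.0, -0.0, -0.8]
grip_width: 0.0503
grasp_force: 0.0
time_s: 18.32
tool_pos: [0.4, 0.3603, 0.298]
tool_rot: [180.0, 0.0, 85.8]
force: [-0.1, 0.1, -0.2]
grip_width: 0.0502
grasp_force: 0.0
[-39.    3.5  -6.2  92.    0.4  84.5 -49.4]
n 6 row [0.032, 0.0004, 0.0177, 0.0026, -0.0726, 0.0111]
n 4 row [0.0, -0.0, 0.03, 0.0, 0.0, 0.0]
```

```bash
python3 -m jog '[[0.032,0.0004,0.0177,0.0026,-0.0726,0.0111,0.045],[0.032,0.0004,0.0177,0.0026,-0.0726,0.0111,0.045],[0.032,0.0004,0.0177,0.0026,-0.0726,0.0111,0.045],[0.032,0.0004,0.0177,0.0026,-0.0726,0.0111,0.045],[0.032,0.0004,0.0177,0.0026,-0.0726,0.0111,0.045],[0.032,0.0004,0.0177,0.0026,-0.0726,0.0111,0.045],[0,0,0,0,0,0,0.045],[0,0,0,0,0,0,0.045]]'
python3 - <<'E'
from g import *
print(env.get_obs()['qpos'].round(1));plan((T-.12*z,Rt),(T,Rt))
t=env.read_camera("top");s=env.read_camera("scene");cv2.imwrite("pics/t7.png",t);cv2.imwrite("pics/sc7.png",s)
for n,im in(("top",t),("scene",s)):   # is the handle unoccluded?
    for k in(-20,0,20):
        u,v=proj(n,G+M.apply([-.766*k/1e3,0,.643*k/1e3]))[0].astype(int);print(n,k,u,v,im[v,u])
E
```

```text
time_s: 18.98
tool_pos: [0.4141, 0.5266, 0.1456]
tool_rot: [-179.4, 26.1, 82.7]
force: [-0.5, 0.0, 0.4]
grip_width: 0.045
grasp_force: 0.0
[-54.9  42.7  -8.   60.7  14.  101.7 -69.6]
n 1 row [-0.007, 0.0055, -0.0058, -0.0049, 0.0191, 0.0128]
n 4 row [0.0, -0.0, 0.03, 0.0, 0.0, 0.0]
top -20 126 256 [38 39 37]
top 0 120 256 [29 31 33]
top 20 113 255 [26 22 23]
scene -20 125 183 [50 67 64]
scene 0 120 178 [56 75 70]
scene 20 116 173 [57 77 72]
```

```bash
python3 -m jog '[[-0.007,0.0055,-0.0058,-0.005,0.019,0.013,0.045],[0,0,0.03,0,0,0,0.045],[0,0,0.03,0,0,0,0.045],[0,0,0.02,0,0,0,0.045],[0,0,0,0,0,0,0.045]]'
python3 -c "
from g import *
plan((T,Rt))"
```

```text
time_s: 19.5
tool_pos: [0.4228, 0.4844, 0.0991]
tool_rot: [179.1, 23.8, 80.8]
force: [-0.5, -0.7, -0.3]
grip_width: 0.045
grasp_force: 0.0
n 2 row [0.0048, -0.0047, 0.0275, 0.004, -0.0107, -0.0088]
```

```bash
python3 -m jog '[[0,0,0,0,0,0,0.045],[0,0,0,0,0,0,0.045],[0,0,0,0,0,0,0.045]]'
python3 -c "
from g import *
plan((T,Rt))"
```

```text
time_s: 19.75
tool_pos: [0.4223, 0.4897, 0.0993]
tool_rot: [179.2, 23.6, 81.0]
force: [-0.4, -0.1, 0.4]
grip_width: 0.0446
grasp_force: 0.0
n 2 row [0.0024, -0.004, 0.0286, 0.0043, -0.0125, -0.0069]
```

```bash
python3 -m jog '[[0.0016,-0.0027,0.019,0.003,-0.008,-0.005,0.045],[0.0016,-0.0027,0.019,0.003,-0.008,-0.005,0.045],[0.0016,-0.0027,0.019,0.003,-0.008,-0.005,0.045],[0,0,0,0,0,0,0.045],[0,0,0,0,0,0,0.045],[0,0,0,0,0,0,0.045]]'
python3 -c "
from g import *
plan((T,Rt))"
```

```text
time_s: 20.25
tool_pos: [0.4114, 0.4714, 0.0427]
tool_rot: [-179.8, 25.2, 82.0]
force: [-0.2, 0.5, 0.5]
grip_width: 0.0449
grasp_force: 0.0
n 1 row [-0.0005, 0.0005, -0.0024, -0.002, 0.003, 0.0023]
```

Now close gently, then firmly.

```bash
python3 -m jog '[[0,0,-0.002,0,0,0,0.035],[0,0,0,0,0,0,0.026],[0,0,0,0,0,0,0.018],[0,0,0,0,0,0,0.013],[0,0,0,0,0,0,0.01],[0,0,0,0,0,0,0.005],[0,0,0,0,0,0,0.0],[0,0,0,0,0,0,0.0]]' 20
python3 -m jog '[[0,0,0,0,0,0,0.0],[0,0,0,0,0,0,0.0],[0,0,0,0,0,0,0.0]]' 60
```

```text
time_s: 20.92
tool_pos: [0.4109, 0.4708, 0.0427]
tool_rot: [-179.8, 25.3, 82.1]
force: [1.2, 0.3, 0.5]
grip_width: 0.0111
grasp_force: 20.0
time_s: 21.17
tool_pos: [0.411, 0.4708, 0.0427]
tool_rot: [-179.8, 25.3, 82.1]
force: [0.7, -0.3, 0.6]
grip_width: 0.0107
grasp_force: 60.0
```

```bash
python3 -m jog '[[-0.0021,0,-0.0045,0,0,0,0.0],[-0.0042,0,-0.0091,0,0,0,0.0],[-0.0063,0,-0.0136,0,0,0,0.0],[-0.0063,0,-0.0136,0,0,0,0.0],[0,0,0,0,0,0,0.0],[0,0,0,0,0,0,0.0]]'
cat > b.py <<'E'
from h import *
M0=R.from_euler('z',-98.1,degrees=True)
Rg=R.from_euler('xyz',[-179.8,25.3,82.1],degrees=True);Rrel=M0.inv()*Rg
trel=M0.inv().apply(np.array([.411,.4708,.0427])-[.4043,.4183,0])
B=R.from_euler('z',-109.9,degrees=True);bo=np.array([.453,-.384,0])
def tool(lx,lz,tilt,y=0,frame=(B,bo)):
    Rs=frame[0]*R.from_euler('y',tilt,degrees=True)
    o=frame[1]+frame[0].apply(np.array([lx,y,lz])/1e3)-Rs.apply(np.array([52,0,34])/1e3)
    return o+Rs.apply(trel),Rs*Rrel
E
python3 - <<'E'
from b import *
o=env.get_obs();print(o['wrist_torque'].round(2),o['force'].round(1),o['qpos'].round(1))
p,r=ik_pose();print(p)
w1=p+[0,0,.27]
hi=tool(10,260,0);print(hi[0],[tool(*k)[0].round(3).tolist() for k in((10,180,45),(10,90,50),(8,70,85))])
plan((w1,None),((.43,.15,w1[2]),None),hi)
t=env.read_camera("top");cv2.imwrite("pics/t8.png",t)
E
```

```text
time_s: 21.67
tool_pos: [0.4117, 0.4723, 0.0897]
tool_rot: [-179.8, 25.1, 82.0]
force: [0.4, -0.6, -2.2]
grip_width: 0.0105
grasp_force: 60.0
[ 0.82 -0.02 -0.  ] [ 0.4 -0.6 -2.2] [-52.   38.3  -8.1  74.1  14.2  91.6 -70.1]
[0.41168626 0.47230536 0.08968525]
[ 0.4845904  -0.29448748  0.2687    ] [[0.472, -0.329, 0.26], [0.47, -0.336, 0.176], [0.45, -0.391, 0.175]]
n 8 row [-0.0143, -0.0001, -0.0306, 0.0, 0.0, 0.0]
n 9 row [-0.0319, 0.007, 0.0149, 0.0, 0.0, 0.0]
n 13 row [-0.0262, 0.0123, 0.02, 0.0068, -0.0002, 0.0142]
```

```bash
python3 -m jog '[[-0.008,0,-0.017,0,0,0,0.0],[-0.0143,0,-0.0306,0,0,0,0.0],[-0.0143,0,-0.0306,0,0,0,0.0],[-0.0143,0,-0.0306,0,0,0,0.0],[-0.0143,0,-0.0306,0,0,0,0.0],[-0.0143,0,-0.0306,0,0,0,0.0],[-0.0143,0,-0.0306,0,0,0,0.0],[-0.0143,0,-0.0306,0,0,0,0.0],[-0.008,0,-0.015,0,0,0,0.0],[0,0,0,0,0,0,0.0]]'
python3 -m jog '[[-0.016,0.004,0.0075,0,0,0,0.0],[-0.0319,0.008,0.0149,0,0,0,0.0],[-0.0319,0.008,0.0149,0,0,0,0.0],[-0.0319,0.008,0.0149,0,0,0,0.0],[-0.0319,0.008,0.0149,0,0,0,0.0],[-0.0319,0.008,0.0149,0,0,0,0.0],[-0.0319,0.008,0.0149,0,0,0,0.0],[-0.0319,0.008,0.0149,0,0,0,0.0],[-0.0319,0.008,0.0149,0,0,0,0.0],[-0.016,0.004,0.0075,0,0,0,0.0],[0,0,0,0,0,0,0.0]]'
python3 - <<'E'
from b import *
o=env.get_obs();print(o['qpos'].round(1),o['force'].round(1))
plan(tool(10,290,0))
E
```

```text
time_s: 22.55
tool_pos: [0.4151, 0.4702, 0.352]
tool_rot: [180.0, 25.5, 81.6]
force: [0.7, -0.2, -2.3]
grip_width: 0.0107
grasp_force: 60.0
time_s: 23.47
tool_pos: [0.4392, 0.1419, 0.3513]
tool_rot: [-179.6, 25.9, 81.7]
force: [1.4, -0.0, -3.1]
grip_width: 0.0104
grasp_force: 60.0
[-45.3   4.8  10.4  88.9  18.  104.2 -41.5] [ 1.4 -0.  -3.1]
n 12 row [-0.0292, 0.0126, 0.0188, 0.0068, 0.0009, 0.0149]
```

```bash
python3 -m jog '[[-0.0146,0.0063,0.0094,0.0034,0,0.0075,0],[-0.0292,0.0126,0.0188,0.0068,0,0.0149,0],[-0.0292,0.0126,0.0188,0.0068,0,0.0149,0],[-0.0292,0.0126,0.0188,0.0068,0,0.0149,0],[-0.0292,0.0126,0.0188,0.0068,0,0.0149,0],[-0.0292,0.0126,0.0188,0.0068,0,0.0149,0],[-0.0292,0.0126,0.0188,0.0068,0,0.0149,0],[-0.0292,0.0126,0.0188,0.0068,0,0.0149,0],[-0.0292,0.0126,0.0188,0.0068,0,0.0149,0],[-0.0292,0.0126,0.0188,0.0068,0,0.0149,0],[-0.0292,0.0126,0.0188,0.0068,0,0.0149,0],[-0.0292,0.0126,0.0188,0.0068,0,0.0149,0]]'
python3 -m jog '[[-0.0146,0.0063,0.0094,0.0034,0,0.0075,0],[0,0,0,0,0,0,0],[0,0,0,0,0,0,0],[0,0,0,0,0,0,0]]'
python3 - <<'E'
from b import *
o=env.get_obs();print(o['qpos'].round(1),o['force'].round(1))
plan(tool(10,290,0),tool(10,170,43))
t=env.read_camera("top");cv2.imwrite("pics/t9.png",t)
s=env.read_camera("scene");cv2.imwrite("pics/sc9.png",s)
E
```

```text
time_s: 24.47
tool_pos: [0.4907, -0.2712, 0.3001]
tool_rot: [-179.7, 25.8, 71.4]
force: [1.0, -0.0, -2.6]
grip_width: 0.0105
grasp_force: 60.0
time_s: 24.8
tool_pos: [0.4915, -0.2872, 0.2983]
tool_rot: [-179.7, 25.7, 70.9]
force: [0.1, 0.2, -2.7]
grip_width: 0.0105
grasp_force: 60.0
[-19.2   7.1  33.7  93.6  21.8  83.6  -7.8] [ 0.1  0.2 -2.7]
n 1 row [-0.0085, -0.0041, 0.0036, 0.0023, 0.007, 0.0098]
n 7 row [-0.0045, 0.0, 0.0077, -0.0003, 0.1072, -0.0002]
```

```bash
python3 -m jog '[[-0.007,-0.004,0.003,0.002,0.005,0.009,0],[0,0,0,0,0,0,0],[-0.002,0,0.0035,0,0.05,0,0],[-0.0035,0,0.006,0,0.08,0,0],[-0.0035,0,0.006,0,0.09,0,0],[-0.0035,0,0.006,0,0.09,0,0],[-0.0035,0,0.006,0,0.09,0,0],[-0.0035,0,0.006,0,0.09,0,0],[-0.0035,0,0.006,0,0.09,0,0],[-0.0035,0,0.006,0,0.09,0,0],[-0.0035,0,0.006,0,0.08,0,0],[0,0,0,0,0,0,0]]'
python3 -m jog '[[0,0,0,0,0,0,0],[0,0,0,0,0,0,0]]'
python3 - <<'E'
from b import *
o=env.get_obs();print(o['qpos'].round(1),o['force'].round(1))
plan(tool(10,170,43),tool(10,130,45),tool(10,90,48),tool(8,70,85))
t=env.read_camera("top");cv2.imwrite("pics/t10.png",t)
Rs=B*R.from_euler('y',43,degrees=True)
p,r=ik_pose();Rs=r*Rrel.inv();o=p-Rs.apply(trel)
for n in("top","scene"):
    im=env.read_camera(n);cv2.imwrite(f"pics/{n}10.png",im)
print("lip in box",B.inv().apply(o+Rs.apply([.052,0,.034])-bo).round(4))
E
```

```text
time_s: 25.9
tool_pos: [0.4686, -0.3319, 0.2507]
tool_rot: [-179.6, -17.5, 69.5]
force: [-1.5, -1.0, -1.6]
grip_width: 0.0107
grasp_force: 60.0
time_s: 26.07
tool_pos: [0.4735, -0.3268, 0.2536]
tool_rot: [-179.9, -17.5, 70.2]
force: [1.0, -0.4, -1.4]
grip_width: 0.0109
grasp_force: 60.0
[  7.8  16.1  42.1  88.9 -25.8  88.6  32.7] [ 1.  -0.4 -1.4]
n 1 row [-0.0017, -0.0006, 0.0054, 0.0005, 0.0043, -0.0014]
n 1 row [-0.0147, 0.0, 0.0347, -0.0001, 0.0349, -0.0001]
n 1 row [-0.0172, 0.0, 0.0325, -0.0002, 0.0524, -0.0001]
n 6 row [-0.0077, -0.0, -0.007, -0.0003, 0.1076, -0.0002]
lip in box [0.0096 0.001  0.1763]
```

```bash
python3 - <<'E'
from b import *
F=[]
for i in range(6):
    env.read_camera("top");o=env.get_obs();F.append(np.r_[o['force'],o['wrist_torque']])
print(np.mean(F,0).round(2),np.std(F,0).round(2))
# expected scoop outline vs image: lip/back edge pixels in top view
p,r=ik_pose();Rs=r*Rrel.inv();o=p-Rs.apply(trel)
im=cv2.imread("pics/top10.png");g=cv2.cvtColor(im,cv2.COLOR_BGR2GRAY)
for b in[(52,25,34),(52,-25,34),(-26,25,38),(-26,-25,38),(10,0,3),(-10,12,3)]:print(b,proj("top",o+Rs.apply(np.array(b)/1e3)).round(1))
u,v=proj("top",o+Rs.apply([.02,0,.03]))[0].astype(int)
print(u-16,v-16);print('\n'.join(' '.join(f"{x:3d}" for x in row) for row in g[v-16:v+16:1,u-16:u+17:1]))
E
```

```text
[ 0.2   0.54 -2.01 -0.53  0.22  0.02] [0.28 0.8  0.54 0.03 0.02 0.04]
(52, 25, 34) [[416.1 217.7]]
(52, -25, 34) [[411.9 234.2]]
(-26, 25, 38) [[403.2 208. ]]
(-26, -25, 38) [[398.7 225.2]]
(10, 0, 3) [[396.9 220.2]]
(-10, 12, 3) [[394.2 213.8]]
391 206
 80  81  87  84  82  75  74  74  69  55  42  28  21  31  47  50  36  23  19  29  36  28  11   9   7   9   8   9   9   5  16   6  18
 81  81  79  71  55  49  45  39  36  28  24  14  28  34  48  46  33  20  18  33  25  19  16   3  10  16   6   8  10  11   4  14  13
 86  79  81  71  47  20   9  16  14  16  12  12  27  39  50  48  30  16  22  35  20   6  13   3   1   4  14  12   5  12   4  11   6
 86  84  88  77  53  25  17  15  10  12   9  17  17  32  41  35  29  19  24  37  23  14  11   3  13   6  10   4   1   1   7  15   1
 87  92  91  76  54  35  25  17   3  14  17  17  13  22  22  29  27  30  35  37  26  21  14   1   9   7  11   1  10  22   0  11  11
 92  91  90  81  66  56  46  23   7  20  12  17  20  23  20  25  26  29  40  31  22   7  19  11  10  14   2   9  14  21   1   9   4
 93  91  85  83  82  75  52  33  13   4  18  15  22  2
[... 2677 characters left out ...]
  40  38  42  41  42  38  37  44  38  40
217 217 219 214 208 194 138  80  52  37  24  29  40  39  39  40  41  43  39  40  37  39  38  40  41  41  38  42  43  41  39  39  41
219 217 214 216 207 189 128  68  46  31  27  35  34  41  38  39  41  39  37  41  36  42  38  40  40  38  41  39  40  39  37  41  40
216 205 196 189 179 153  95  53  38  26  23  32  37  36  39  39  39  45  38  39  39  41  42  41  38  38  44  37  40  38  40  42  47
211 174 138 114 101  83  54  23  18  17  28  35  41  41  41  40  36  43  34  44  39  43  38  41  39  39  41  41  41  42  45  44  41
205 146  78  46  33  26  10  11  10  17  35  37  43  56  53  44  40  44  41  37  38  42  43  36  40  40  40  39  40  37  39  37  43
```

```bash
python3 -m jog '[[-0.0056,0,0.012,0,0.015,0,0],[-0.0056,0,0.012,0,0.015,0,0],[-0.0056,0,0.012,0,0.015,0,0],[-0.0056,0,0.012,0,0.015,0,0],[-0.0056,0,0.012,0,0.015,0,0],[-0.0056,0,0.012,0,0.015,0,0],[0,0,0,0,0,0,0]]'
python3 - <<'E'
from b import *
o=env.get_obs();print(o['wrist_torque'].round(2))
p,r=ik_pose();Rs=r*Rrel.inv();o=p-Rs.apply(trel)
print("lip in box",B.inv().apply(o+Rs.apply([.052,0,.034])-bo).round(4))
plan(tool(10,82,60),tool(8,70,88))
E
```

```text
time_s: 27.1
tool_pos: [0.4686, -0.3348, 0.1703]
tool_rot: [-179.6, -22.8, 69.8]
force: [-0.4, -0.4, -0.5]
grip_width: 0.0106
grasp_force: 60.0
[-0.92  0.51  0.03]
lip in box [ 0.012  -0.0021  0.0864]
n 2 row [-0.0057, 0.0006, -0.0071, -0.0013, 0.1041, -0.004]
n 5 row [-0.0067, -0.0, -0.007, -0.0003, 0.0977, -0.0002]
```

```bash
python3 -m jog '[[-0.0055,0.0005,-0.006,-0.001,0.1,-0.003,0],[-0.0055,0.0005,-0.006,-0.001,0.1,-0.003,0],[-0.0055,0,-0.006,0,0.1,0,0],[-0.0055,0,-0.006,0,0.1,0,0],[-0.0055,0,-0.006,0,0.1,0,0],[-0.0055,0,-0.006,0,0.1,0,0],[-0.0055,0,-0.006,0,0.1,0,0],[0,0,0,0,0,0,0],[0,0,0,0,0,0,0]]'
python3 - <<'E'
from b import *
o=env.get_obs();print(o['wrist_torque'].round(2),o['qpos'].round(1))
p,r=ik_pose();Rs=r*Rrel.inv();o=p-Rs.apply(trel)
print("lip in box",B.inv().apply(o+Rs.apply([.052,0,.034])-bo).round(4),"tilt",np.degrees(np.arccos(Rs.apply([0,0,1])[2])))
plan(tool(8,68,90))
E
```

```text
time_s: 27.85
tool_pos: [0.4512, -0.3887, 0.1792]
tool_rot: [179.9, -62.8, 70.2]
force: [-0.9, -1.1, 0.9]
grip_width: 0.0104
grasp_force: 60.0
[-1.23  0.55  0.06] [ 44.4  46.5  28.4  75.4 -57.2 117.   55.2]
lip in box [-0.0003  0.0005  0.0741] tilt 88.13122316700469
n 1 row [-0.0108, -0.0006, -0.0077, 0.0011, 0.0326, -0.0021]
```

```bash
python3 -m jog '[[-0.004,0,0.002,0,0,0,0],[-0.003,0,0.0015,0,0,0,0],[0,0.005,0,0,0,0,0],[0,-0.008,0,0,0,0,0],[0,0.008,0,0,0,0,0],[0,-0.008,0,0,0,0,0],[0,0.003,0,0,0,0,0],[0.005,0,-0.0025,0,0,0,0],[-0.005,0,0.0025,0,0,0,0],[0.005,0,-0.0025,0,0,0,0],[-0.005,0,0.0025,0,0,0,0],[0,0,0,0,0,0,0]]'
python3 -m jog '[[0,0,0,0,0,0,0],[0,0,0,0,0,0,0],[0,0,0,0,0,0,0],[0,0,0,0,0,0,0],[0,0,0,0,0,0,0],[0,0,0,0,0,0,0]]'
python3 - <<'E'
from b import *
o=env.get_obs();print(o['wrist_torque'].round(2),o['qpos'].round(1))
p,r=ik_pose();Rs=r*Rrel.inv();o=p-Rs.apply(trel)
print("lip in box",B.inv().apply(o+Rs.apply([.052,0,.034])-bo).round(4),"tilt",np.degrees(np.arccos(Rs.apply([0,0,1])[2])))
print(r.inv().apply([0,0,.1]).round(4))
E
```

```text
time_s: 28.85
tool_pos: [0.4527, -0.3871, 0.173]
tool_rot: [179.5, -62.8, 70.8]
force: [0.5, -0.1, -1.0]
grip_width: 0.0105
grasp_force: 60.0
time_s: 29.35
tool_pos: [0.4527, -0.3872, 0.1736]
tool_rot: [179.5, -62.8, 70.8]
force: [0.2, -0.2, -0.6]
grip_width: 0.0102
grasp_force: 60.0
[-1.35  0.35 -0.13] [ 45.1  46.4  26.7  75.5 -56.4 116.   55.2]
lip in box [-0.0021  0.0017  0.0685] tilt 88.09263889193296
[ 0.0889  0.0004 -0.0457]
```

```bash
python3 -m jog '[[0.009,0,-0.0046,0,0,0,0],[0.009,0,-0.0046,0,0,0,0],[0.018,0,-0.0092,0,0,0,0],[0.018,0,-0.0092,0,0,0,0],[0.018,0,-0.0092,0,0,0,0],[0.018,0,-0.0092,0,0,0,0],[0.018,0,-0.0092,0,0,0,0],[0.018,0,-0.0092,0,0,0,0],[0.018,0,-0.0092,0,0,0,0],[0,0,0,0,0,0,0],[0,0,0,0,0,0,0],[0,0,0,0,0,0,0]]'
python3 - <<'E'
from b import *
F=[]
for i in range(10):
    env.read_camera("top");o=env.get_obs();F.append(o['force'])
print(np.mean(F,0).round(2),np.std(F,0).round(2),o['qpos'].round(1),o['tool_pos'],o['tool_rot'])
for n in("scene","top"):
    im=env.read_camera(n);cv2.imwrite(f"pics/{n}11.png",im)
E
```

```text
time_s: 30.35
tool_pos: [0.4516, -0.3868, 0.3345]
tool_rot: [179.7, -62.8, 70.6]
force: [0.5, -0.2, -1.9]
grip_width: 0.011
grasp_force: 60.0
[ 0.03  0.06 -1.44] [0.22 0.61 0.39] [ 63.6  36.2  -2.8  67.6 -47.2 117.4  34.9] [ 0.45228613 -0.38649071  0.33511014] [179.60162507 -62.81157849  70.73627699]
```

```bash
python3 -c "
from b import *
plan(tool(0,280,45),tool(0,300,0))"
```

```text
n 7 row [0.0102, -0.0001, 0.0041, 0.0004, -0.1075, 0.0005]
n 8 row [0.005, 0.0, 0.0064, 0.0003, -0.0982, 0.0002]
```

```bash
python3 -m jog '[[0.0102,0,0.0041,0,-0.1,0,0],[0.0102,0,0.0041,0,-0.1,0,0],[0.0102,0,0.0041,0,-0.1,0,0],[0.0102,0,0.0041,0,-0.1,0,0],[0.0102,0,0.0041,0,-0.1,0,0],[0.0102,0,0.0041,0,-0.1,0,0],[0.0102,0,0.0041,0,-0.1,0,0],[0,0,0,0,0,0,0]]'
python3 -m jog '[[0.005,0,0.0055,0,-0.1,0,0],[0.005,0,0.0055,0,-0.1,0,0],[0.005,0,0.0055,0,-0.1,0,0],[0.005,0,0.0055,0,-0.1,0,0],[0.005,0,0.0055,0,-0.1,0,0],[0.005,0,0.0055,0,-0.1,0,0],[0.005,0,0.0055,0,-0.1,0,0],[0.005,0,0.0055,0,-0.1,0,0],[0,0,0,0,0,0,0],[0,0,0,0,0,0,0]]'
python3 - <<'E'
from b import *
F=[]
for i in range(20):
    env.read_camera("top");o=env.get_obs();F.append(o['force'])
print(np.mean(F,0).round(2),np.std(F,0).round(2),o['qpos'].round(1))
f=(M0,np.array([.4043,.4183,0]))
plan(tool(0,300,0),([.44,.14,.35],None),tool(52,324,0,frame=f))
E
```

```text
time_s: 31.62
tool_pos: [0.4795, -0.3141, 0.3712]
tool_rot: [179.2, -22.6, 71.4]
force: [1.2, 1.1, 0.3]
grip_width: 0.0104
grasp_force: 60.0
time_s: 32.45
tool_pos: [0.4895, -0.2805, 0.3235]
tool_rot: [180.0, 23.0, 70.6]
force: [-0.0, -0.6, -1.2]
grip_width: 0.0102
grasp_force: 60.0
[ 0.19 -0.13 -1.36] [0.48 0.43 0.45] [ 23.8   6.  -12.3  89.8  24.2  87.8  -9.8]
n 1 row [0.0044, -0.0004, 0.0155, 0.0072, -0.0377, -0.0002]
n 12 row [0.0275, -0.0158, -0.0167, 0.0, 0.0, 0.0]
n 9 row [0.0325, -0.012, -0.0132, -0.0098, -0.0001, -0.0207]
```

```bash
python3 -m jog '[[0.012,-0.008,-0.008,0,-0.035,0,0],[0.0275,-0.0158,-0.0167,0,0,0,0],[0.0275,-0.0158,-0.0167,0,0,0,0],[0.0275,-0.0158,-0.0167,0,0,0,0],[0.0275,-0.0158,-0.0167,0,0,0,0],[0.0275,-0.0158,-0.0167,0,0,0,0],[0.0275,-0.0158,-0.0167,0,0,0,0],[0.0275,-0.0158,-0.0167,0,0,0,0],[0.0275,-0.0158,-0.0167,0,0,0,0],[0.0275,-0.0158,-0.0167,0,0,0,0],[0.0275,-0.0158,-0.0167,0,0,0,0],[0.0275,-0.0158,-0.0167,0,0,0,0]]'
python3 - <<'E'
from b import *
f=(M0,np.array([.4043,.4183,0]))
print(env.get_obs()['qpos'].round(1))
plan(tool(52,300,0,frame=f))
E
```

```text
time_s: 34.45
tool_pos: [0.4405, 0.1245, 0.365]
tool_rot: [179.7, 25.1, 70.2]
force: [1.3, 0.2, -1.7]
grip_width: 0.0107
grasp_force: 60.0
[ -1.8   8.  -33.4  84.8  19.6 108.7 -52.5]
n 10 row [0.0322, -0.0112, -0.009, -0.0079, -0.0003, -0.0187]
```

```bash
python3 -m jog '[[0.0322,-0.0112,-0.009,-0.008,0,-0.0187,0],[0.0322,-0.0112,-0.009,-0.008,0,-0.0187,0],[0.0322,-0.0112,-0.009,-0.008,0,-0.0187,0],[0.0322,-0.0112,-0.009,-0.008,0,-0.0187,0],[0.0322,-0.0112,-0.009,-0.008,0,-0.0187,0],[0.0322,-0.0112,-0.009,-0.008,0,-0.0187,0],[0.0322,-0.0112,-0.009,-0.008,0,-0.0187,0],[0.0322,-0.0112,-0.009,-0.008,0,-0.0187,0],[0.0322,-0.0112,-0.009,-0.008,0,-0.0187,0],[0.0322,-0.0112,-0.009,-0.008,0,-0.0187,0],[0,0,0,0,0,0,0],[0,0,0,0,0,0,0]]'
python3 - <<'E'
from b import *
f=(M0,np.array([.4043,.4183,0]))
print(env.get_obs()['qpos'].round(1))
plan(tool(52,300,0,frame=f),tool(52,64,0,frame=f),tool(52,40,0,frame=f))
E
```

```text
time_s: 35.45
tool_pos: [0.4124, 0.4721, 0.307]
tool_rot: [-179.6, 25.2, 82.5]
force: [0.8, -0.5, -0.5]
grip_width: 0.0102
grasp_force: 60.0
[-37.3  36.6 -37.1  57.   27.6 116.6 -73.7]
n 1 row [-0.002, -0.0012, -0.0009, -0.0002, -0.0016, 0.0056]
n 7 row [0.0144, 0.0001, 0.0305, 0.0, 0.0, 0.0]
n 1 row [0.0103, 0.0001, 0.0217, 0.0, 0.0, 0.0]
```

```bash
python3 -m jog '[[0.007,0,0.015,0,0,0.005,0],[0.0144,0,0.0305,0,0,0,0],[0.0144,0,0.0305,0,0,0,0],[0.0144,0,0.0305,0,0,0,0],[0.0144,0,0.0305,0,0,0,0],[0.0144,0,0.0305,0,0,0,0],[0.0144,0,0.0305,0,0,0,0],[0.007,0,0.015,0,0,0,0],[0,0,0,0,0,0,0],[0,0,0,0,0,0,0],[0,0,0,0,0,0,0]]'
python3 - <<'E'
from b import *
f=(M0,np.array([.4043,.4183,0]))
print(env.get_obs()['qpos'].round(1),env.get_obs()['wrist_torque'].round(2))
plan(tool(52,39,0,frame=f),tool(52,34,0,frame=f))
E
```

```text
time_s: 36.37
tool_pos: [0.4151, 0.4708, 0.0761]
tool_rot: [180.0, 25.0, 81.7]
force: [0.8, -0.4, -0.9]
grip_width: 0.0108
grasp_force: 60.0
[-35.   43.6 -35.5  73.8  29.6  94.8 -80.2] [ 0.6  -0.02  0.02]
n 1 row [0.0116, -0.004, 0.0259, 0.001, -0.0058, -0.0065]
n 1 row [0.0021, 0.0, 0.0045, 0.0, 0.0, 0.0]
```

```bash
python3 -m jog '[[0.003,-0.001,0.0065,0,-0.001,-0.002,0],[0.003,-0.001,0.0065,0,-0.001,-0.002,0],[0.003,-0.001,0.0065,0,-0.001,-0.002,0],[0.002,-0.001,0.005,0,-0.001,0,0],[0,0,0,0,0,0,0],[0,0,0,0,0,0,0]]'
python3 -c "
from b import *
print(env.get_obs()['wrist_torque'].round(2))"
```

```text
time_s: 36.87
tool_pos: [0.4096, 0.4697, 0.0462]
tool_rot: [-179.7, 25.4, 82.2]
force: [-0.3, -0.2, -0.8]
grip_width: 0.0105
grasp_force: 60.0
[ 0.6  -0.05  0.03]
```

Still about 3.5 mm up, so the rest goes in 1 mm steps.

```bash
python3 -m jog '[[0.0004,0,0.001,0,0,0,0],[0.0004,0,0.001,0,0,0,0],[0.0004,0,0.001,0,0,0,0],[0,0,0,0,0,0,0],[0,0,0,0,0,0,0]]'
python3 -c "
from b import *
print(env.get_obs()['wrist_torque'].round(2))"
python3 -m jog '[[0.0004,0,0.001,0,0,0,0],[0.0002,0,0.0006,0,0,0,0],[0,0,0,0,0,0,0],[0,0,0,0,0,0,0]]'
python3 -c "
from b import *
print(env.get_obs()['wrist_torque'].round(2))"
```

```text
time_s: 37.28
tool_pos: [0.4099, 0.4698, 0.0435]
tool_rot: [-179.8, 25.4, 82.2]
force: [0.4, -0.1, -1.6]
grip_width: 0.0105
grasp_force: 60.0
[ 0.6  -0.05  0.03]
time_s: 37.62
tool_pos: [0.41, 0.47, 0.0427]
tool_rot: [-179.8, 25.3, 82.2]
force: [-0.9, 1.2, 3.8]
grip_width: 0.0107
grasp_force: 60.0
[ 0.05 -0.01  0.01]
```

```bash
python3 -m jog '[[0,0,0,0,0,0,0],[0,0,0,0,0,0,0]]' 4
python3 -m jog '[[0,0,0,0,0,0,0.016],[0,0,0,0,0,0,0.025],[0,0,0,0,0,0,0.035],[0,0,0,0,0,0,0.045],[0,0,0,0,0,0,0.045],[0,0,-0.015,0,0,0,0.045],[0,0,-0.03,0,0,0,0.045],[0,0,-0.035,0,0,0,0.045],[0,0,-0.04,0,0,0,0.045],[0,0,0,0,0,0,0.045]]'
python3 - <<'E'
from g import *
D=R.from_euler('xyz',[180,0,81.9],degrees=True)
plan(([.42,.45,.34],D),([.44,.1,.36],D),([.5,-.05,.40],D))
E
```

```text
time_s: 37.78
tool_pos: [0.41, 0.4702, 0.0424]
tool_rot: [-179.8, 25.3, 82.2]
force: [0.2, 1.8, 4.6]
grip_width: 0.0105
grasp_force: 4.0
time_s: 38.62
tool_pos: [0.4176, 0.5256, 0.1573]
tool_rot: [-179.9, 24.7, 82.1]
force: [-0.5, 0.7, 1.6]
grip_width: 0.0449
grasp_force: 0.0
n 6 row [-0.0188, 0.0021, -0.0273, -0.0001, 0.0719, 0.0006]
n 10 row [-0.0344, 0.0069, -0.002, 0.0, 0.0, 0.0]
n 5 row [-0.028, 0.0161, -0.008, 0.0, 0.0, 0.0]
```

Moving clear so the cameras can check the scoop and the flap.

```bash
python3 -m jog '[[-0.0188,0.002,-0.0273,0,0.0719,0,0.045],[-0.0188,0.002,-0.0273,0,0.0719,0,0.045],[-0.0188,0.002,-0.0273,0,0.0719,0,0.045],[-0.0188,0.002,-0.0273,0,0.0719,0,0.045],[-0.0188,0.002,-0.0273,0,0.0719,0,0.045],[-0.0188,0.002,-0.0273,0,0.0719,0,0.045],[-0.034,0.007,-0.002,0,0,0,0.045],[-0.034,0.007,-0.002,0,0,0,0.045],[-0.034,0.007,-0.002,0,0,0,0.045],[-0.034,0.007,-0.002,0,0,0,0.045],[-0.034,0.007,-0.002,0,0,0,0.045],[-0.034,0.007,-0.002,0,0,0,0.045]]'
python3 -m jog '[[-0.034,0.007,-0.002,0,0,0,0.045],[-0.034,0.007,-0.002,0,0,0,0.045],[-0.034,0.007,-0.002,0,0,0,0.045],[-0.034,0.007,-0.002,0,0,0,0.045],[-0.028,0.016,-0.008,0,0,0,0.045],[-0.028,0.016,-0.008,0,0,0,0.045],[-0.028,0.016,-0.008,0,0,0,0.045],[-0.028,0.016,-0.008,0,0,0,0.045],[0,0,0,0,0,0,0.045],[0,0,0,0,0,0,0.045]]'
python3 - <<'E'
from b import *
t=env.read_camera("top");s=env.read_camera("scene");cv2.imwrite("pics/t12.png",t);cv2.imwrite("pics/s12.png",s)
t0=cv2.imread("pics/top0.png");s0=cv2.imread("pics/scene0.png")
for n,a,b in(("top",t0,t),("scene",s0,s)):
    pts=[bo+B.apply(np.array(q)/1e3) for q in((-50,-36,96),(-50,36,96),(16,36,120),(16,-36,120))]
    m=np.zeros(a.shape[:2],np.uint8);cv2.fillPoly(m,[proj(n,np.array(pts)).astype(np.int32)],1)
    d=cv2.absdiff(cv2.blur(a,(3,3)),cv2.blur(b,(3,3))).max(2)
    print(n,"flap diff",d[m>0].mean().round(1),np.percentile(d[m>0],95), "means",a[m>0].mean(0).round(),b[m>0].mean(0).round())
g=cv2.cvtColor(t,cv2.COLOR_BGR2GRAY)
print('\n'.join(' '.join(f"{x:3d}" for x in r) for r in g[244:272,108:168]))
E
```

```text
time_s: 39.62
tool_pos: [0.434, 0.2441, 0.3506]
tool_rot: [-179.8, 0.7, 82.1]
force: [0.4, -0.7, -0.1]
grip_width: 0.0453
grasp_force: 0.0
time_s: 40.45
tool_pos: [0.4918, -0.0139, 0.3927]
tool_rot: [-179.8, 0.6, 81.8]
force: [-0.5, 0.7, 0.2]
grip_width: 0.0451
grasp_force: 0.0
top flap diff 9.7 18.0 means [199. 203. 193.] [199. 200. 189.]
scene flap diff 11.7 20.0 means [193. 187. 171.] [204. 198. 181.]
101 100 100  98  98  99 101  98 110 146 149 140 120 115 113 124 142 152 155 156 156 156 157 158 157 157 157 158 157 156 157 156 156 156 157 158 156 155 155 159 159 155 158 159 158 158 158 153 145 147 147 146 144 141 142 143 145 142 142 144
100  99 103 100 101  98 105 100 112 145 139 116 106 102 101 105 121 141 152 156 155 158 157 158 158 155 156 157 158 157 154 146 146 152 153 157 155 156 152 156 157 156 155 156 157 157 155 149 147 143 146 143 139 144 140 144 141 137 139 143
100  99 103  98 100  99 100 101 113 135 121 104 102 104 100 102 105 119 136 144 147 155 154 155 160 156 153 157 156 156 150 125 122 134 143 141 142 142 145 143 142 142 146 144 146 143 139 139 145 147 148 145 145 
[... 5327 characters left out ...]
  99 100 114 139 143 145 146 145 146 145 149 151 144 144 143 143 144 143 144 141 143 146 143 142 141 140 139 141 140 146 146 145 148 150 142 134 136 129 133 148 155 162 170 167 161 155 156 139 133 131 133 132 134 131 135
100 100  99 103  98  97 101 110 137 146 146 149 147 149 154 154 156 152 145 146 143 145 143 144 142 143 144 145 145 143 143 147 140 141 143 143 145 142 144 140 138 139 142 144 148 152 159 163 156 147 148 147 146 142 139 137 138 135 134 138
100 102  99 102 100  99  96 105 138 149 153 155 155 156 157 154 157 152 145 142 145 145 143 143 144 143 144 146 145 145 144 143 143 142 142 142 143 145 145 144 143 142 146 145 148 152 154 154 154 154 153 156 154 153 152 147 146 144 145 145
```

```bash
python3 -c "
from cell import env
print(env.sign_off())"
```

```text
the job is handed in; nothing more can be done
None
```

I've handed the job in, but no verdict came back: the scoop stands empty and upright on the open bench and the flap looks shut; the weight drop and the empty scoop suggest all six seals are in the box, but I couldn't see inside it, and I didn't re-measure the jar, bottle, pliers and counter.

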